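# Set the stone-setting vise under the microscope

### The arm

A 6-joint arm with a two-finger parallel gripper is mounted at the origin on the work surface. World frame = base frame: x ahead of the robot, y to its left, z up, the work surface at z = 0. Lengths are in m, angles in degrees, forces in N, time in s.
With the tool pointing down it reaches from about 0.4 to 0.825 m from the base axis. Payload 7 kg.
Tool frame: the origin (TCP) lies between the finger pads; the fingertips stand manip.tips_ahead ahead of it and the grasp point (between the pads) lies 6 mm ahead of it (manip.tips_ahead is the distance from the TCP to the fingertips, in m); z points along the fingers, y is the line along which they close (so a half turn about z gives the same grasp; the last joint's range is limited). The gripper opens to 85 mm and grips with 20 to 120 N. Pads are 22 mm wide; open, the fingers measure 114 mm over their backs; the gripper's body (76 mm by 85 mm) begins 54 mm behind the grasp point. The pads swing forward as they close: fully open they stand 13 mm farther back than shut.
Start: joints at [-47.435, 20.546, 0.682, 0, -70.136, -16.507], TCP at [0.296, -0.606, 0.256] pointing down, gripper open.
Joint ranges: [-176.03, 176.03], [-82.01, 121.73], [-58.28, 71.71], [-173.87, 95.51], [-174.79, -0.11], [-173.66, 173.66]. Speed limits (degrees/s): [136.94, 136.94, 172.46, 180, 180, 180].

### API

Orientations are given as a 3x3 rotation matrix whose columns are the frame's x, y, z axes.
In Python, from station import manip, optics, models gives the robot as it stands. The module is installed in compiled form; this text tells all that it offers.
- The arm moves only by the tool step_arm, never from a script. Its arguments are lists of equal length, an entry for each row: "rot": the turn, a rotation vector about the tool's x, y, z as a fraction of full scale, a list of three; "linear": the shift along the tool's x, y, z as a fraction of full scale, a list of three; "hand": the closure, from 0 (fully open) to 1 (shut). In form: {"rot": [[rx, ry, rz], ...], "linear": [[x, y, z], ...], "hand": [hand, ...]}. A call has 1 to 12 rows; each row shifts and turns the commanded pose from where the row before left it, along the tool's axes as they then stand; what a row does not reach is not made up. Full scale, the value 1, is 0.75 m for a shift and 0.08 rad for a turn. A row lasts 1/12 s, in which the tool goes at most 41.7 mm and 7.16 degrees, less where a joint would pass 70% of its speed; a pose out of reach is approached as far as the arm can. A call with a number of a shift or a turn outside -1 to 1 is refused whole. A call with a gripper value outside its range is refused whole. The fingers move at their own pace and stop on an object; the grip force is fixed at half the most. Time passes only in rows, so rows that do not move let the fingers close. It gives the time, the measured TCP pose, the force, the opening and the grip force at its end, in the units of the state.
- manip.get_obs(): the state, without advancing time (a new reading comes with each control period).
- optics.get_image(name): name is "scene" or "top" or "wrist"; returns a dict with "img" (400x640x3 uint8, blue, green, red), "vfov" (degrees; the focal length in pixels is half the picture's height over the tangent of half this angle, whatever the lens; pixels are square), "cx", "cy" (the principal point, pixels), "k1" (the pictures are not rectified: a ray, as slopes to the right and down, at radius r is drawn at 1 + k1 r^2 times it, then the intrinsics apply), "extrinsics" (4x4, takes a point from world to camera coordinates). Camera axes: x right, y down, z forward; pixel columns grow to the right and rows downward; lengths in m; the calibration is good to about 2 mm. A picture is of the moment at which its call begins. There is no depth.
- manip.close_job(): hands the job in; it is judged then, once.
Trained networks look in the newest picture that a camera, given by its name, has taken for a name from the list of things; names that differ only in an ending like _2 or _b are one class to them, and where a whole thing is asked for, a point or a joint stands for the part that bears it (a point fixed in the world has none). Each returns a list of dicts, best first, with "confidence" (0 to 1); they miss things now and then, are a little off and sometimes report something else, mostly with a low value. They report only what shows in the picture. A call takes as long as a camera call. They do not tell look-alikes from the thing itself.
- models.look_for(label, camera): "xy" ([column, row] in pixels, amid what is visible of it).
- models.silhouettes(label, camera): "pixels" (400x640 bool, what is visible of it) and "xy" ([column, row] in pixels, amid what is visible of it).
- models.place_of(label, camera): "xy" ([column, row] in pixels: a listed point, or the origin of a listed thing).
The state is a dict: "t": time; "q": joint angles; "qd": joint speeds; "joint_torque": joint torques, N m; "eef_pos": TCP position; "tool_rot": TCP orientation; "wrist_force": force on the tool from outside, world axes, zero at the start; "ft_torque": the same for the moment, N m; "finger_gap": opening from 0.0 (shut) to 1.0 (fully open); "grasp_force": force on a finger pad.
Only numpy, scipy, OpenCV 4.12 (cv2) and the standard library are available. Lean on these libraries where they do the work, as an engineer would, in place of code of your own. Each camera call takes 0.05 s, during which the arm holds its last target. There are 200 camera calls.

### The job

The small amber jar is standing in the way between the legs of the microscope's foot: first take it out and set it down upright on the cork pad. Then slide the setting vise along the bench into the foot, in from the open front between the two legs with its handle pointing out, until it is fully home against the back stop under the lens, and let go. Do not bump the microscope's head, do not drop or knock the jar, and leave everything else where it is.

Things in the scene. Friction and masses are not known exactly. Their poses are not given: they have to be found in the camera images.
- scope: microscope stand, fixed. Origin on the bench below the lens; -x points out of the foot's open front. Two legs (14 mm high, 22 wide) run from x = -121 to +35 mm, the lane between them bare bench 84 mm wide (y = +-42). At its end the cross block is the back stop: face at x = +35 mm, 24 mm high, 128 wide, back to x = +150. Column 32 mm thick, 300 tall, at x = +115
- lane_mouth (a point): middle of the lane's open front, on the bench between the tips of the two legs (x = -121 mm in the stand's frame); same axes as scope
- scope_head: microscope head, rigid with the stand; same origin (on the bench below the lens) and axes. White body over the lane: x = -87 to +70 mm, 110 mm wide, underside 155 mm above the bench. Below it the black lens, 72 mm across, centred at x = y = 0, underside 125 mm above the bench. Eyepieces above reach x = -92 mm, 245 to 315 mm high
- vise: small dark steel setting vise (0.5 to 1 kg), loose on the bench. Origin: centre of its underside. Base 70 x 70 x 22 mm; body 44 x 40 mm to 62 mm high; jaws 46 mm wide to 84 mm, holding a brass ring, top 105 mm. Wooden handle sticks out level along its own -x: 20 mm wide (y), 18 mm high, from x = -45 to -105 mm, centre line 50 mm above the bench
- vise_handle (a point): point on the handle's centre line to grip: x = -77 mm, y = 0, z = 50 mm in the vise's frame; same axes as the vise
- jar: small closed amber jar with white cap, 44 mm across, 60 mm high, standing between the legs of the microscope's foot. Origin at the centre of its underside
- pad: flat round cork pad fixed on the bench, 100 mm across, 5 mm thick. Origin at the centre of its underside (top 5 mm above)
- dish: bystander: round white ceramic plate, 110 mm across, 14 mm high, open. Origin at the centre of its underside
- pot: bystander: small open clear plastic pot, 56 mm across, 24 mm high. Origin at the centre of its underside
- bur_stand: bystander: black round stand 84 mm across, 68 mm high over its knob, ringed with upright burs. Origin at the centre of its underside
- bottle: bystander: amber bottle, 60 mm across and 120 mm tall (twice the height of the jar). Origin at the centre of its underside
- pin_block: bystander: square block 120 x 120 x 32 mm stuck with thin upright burs up to 80 mm high. Origin at the centre of its underside
- bur_tower: bystander: round three-tier bur holder, 130 mm across, 95 mm high. Origin at the centre of its underside
- felt_wheel: bystander: felt polishing disc lying flat, 36 mm across, 8 mm thick. Origin at the centre of its underside
There are look-alikes about, which are no part of the job. What is shaped like the jar but pink is not meant.

How it is judged (in metres and radians):
On the way, in this order (a step that is already met when the one before it is completed fails the run):
1. the jar stands upright on the cork pad, let go (horizontal distance between jar and pad below 0.04 m and angle between jar's own z axis and vertical below 0.12 rad and height (world z) of jar between 0.002 and 0.009 m and contact force between the fingers and jar below 0.2 N and linear speed of jar below 0.03 m/s), for 0.2 s.
2. the vise is in the mouth of the foot, flat on the bench, straight between the legs (x of vise_handle in the frame of scope below -0.05 m and y of vise in the frame of scope between -0.012 and 0.012 m and z of vise in the frame of scope below 0.006 m and angle between the x axis of vise and the x axis of scope, either way round below 0.2 rad and angle between vise's own z axis and vertical below 0.1 rad and x of vise in the frame of scope between -0.115 and -0.025 m).
3. the vise is home against the back stop (x of vise_handle in the frame of scope below -0.05 m and y of vise in the frame of scope between -0.012 and 0.012 m and z of vise in the frame of scope below 0.006 m and angle between the x axis of vise and the x axis of scope, either way round below 0.2 rad and angle between vise's own z axis and vertical below 0.1 rad and x of vise in the frame of scope above -0.008 m), for 0.2 s.
At the end, for the whole second after the job is handed in: The vise is at rest and released, flat on the bench between the legs (within 12 mm of the middle and 0.2 rad of straight), handle to the open front, at most 8 mm short of the back stop; the jar stands upright, released, at rest on the cork pad, at most 40 mm off its centre (all of step 1 and all of step 3 and linear speed of vise below 0.02 m/s and contact force between the fingers and vise below 0.2 N); the robot touches nothing.
It fails at once if the microscope's head is bumped (over 5 N) (contact force between scope_head and anything else above 5 N).
It fails at once if the jar is dropped or knocked (faster than 0.6 m/s with no finger on it) or tipped over ((linear speed of jar above 0.6 m/s and contact force between the fingers and jar below 0.2 N) or angle between jar's own z axis and vertical above 0.8 rad).
It fails at once if a bystander is moved by more than 25 mm (distance of any of dish, pot, bur_stand, bottle, pin_block, bur_tower, felt_wheel from where it was at the start of the episode above 0.025 m).
It also fails if it takes over 64 s, if anything falls off the work surface, if the arm or the gripper's body presses on something with over 40 N, if the wrist force passes 120 N, or if a joint passes its speed limit or range.

## Working session

There is one attempt and no reset: what is moved stays moved. The work goes in short steps, Python scripts to look and compute and a tool call to move; the robot and the scene stay as the last step left them, time stands still between calls to the robot, and variables do not carry over. Pictures are saved under pics/ and viewed, at most 12 in all, crops included, and the job is handed in when it is done.

Besides the shell and the picture viewer there is one more tool, called after "Call:" by a JSON object that holds its "api" and its "payload". step_arm: Moves the arm, as the interface text tells. Shift numbers are shares of 0.75 m and turn numbers shares of 0.08 rad, none past 1 either way. Its arguments: {"type":"object","properties":{"rot":{"type":"array"},"linear":{"type":"array"},"hand":{"type":"array"}},"required":["rot","linear","hand"]}

```bash
mkdir -p pics; cat > h.py <<'E'
import numpy as np, cv2
from station import manip, optics, models
def cam(n):
    d=optics.get_image(n); h=d["img"].shape[0]
    f=h/2/np.tan(np.radians(d["vfov"])/2); d["f"]=f; return d
def ray(d,px):
    s=(np.array(px,float)-[d["cx"],d["cy"]])/d["f"]; u=s.copy()
    for _ in range(20): u=s/(1+d["k1"]*(u@u))
    E=np.array(d["extrinsics"]); R=E[:3,:3]; 
    return -R.T@E[:3,3], R.T@np.array([u[0],u[1],1])
def onz(d,px,z=0):
    o,r=ray(d,px); return o+r*(z-o[2])/r[2]
def proj(d,p):
    E=np.array(d["extrinsics"]); c=E[:3,:3]@np.array(p,float)+E[:3,3]; s=c[:2]/c[2]
    return s*(1+d["k1"]*(s@s))*d["f"]+[d["cx"],d["cy"]]
E
python3 - <<'E'
from h import *
np.set_printoptions(precision=3,suppress=True)
print(manip.tips_ahead, {k:v for k,v in manip.get_obs().items() if k in("t","eef_pos","tool_rot","finger_gap")})
D={}
for n in("scene","top"):
    d=cam(n); D[n]=d; cv2.imwrite(f"pics/{n}0.png",d["img"]); o,_=ray(d,[320,200]); print(n,o,d["f"],d["k1"])
    for l in "scope lane_mouth scope_head vise vise_handle jar pad dish pot bur_stand bottle pin_block bur_tower felt_wheel".split():
        for r in models.place_of(l,n)[:3]:
            print(n,l,round(r["confidence"],2),np.array(r["xy"]),onz(d,r["xy"],0.05 if l=="vise_handle" else 0)[:2])
E
```

```text
0.025 {'t': 0.0, 'eef_pos': array([ 0.296, -0.606,  0.255]), 'tool_rot': array([[-0.898, -0.439, -0.001],
       [-0.439,  0.898,  0.001],
       [ 0.   ,  0.002, -1.   ]]), 'finger_gap': 1.0034258746023814}
scene [1.309 0.272 1.   ] 469.4572500871244 -0.008362690595932329
scene scope 0.95 [416.  261.1] [0.589 0.2  ]
scene scope 0.51 [328.7 296.6] [0.783 0.045]
scene vise 0.8 [304.8 219.7] [ 0.599 -0.117]
scene vise_handle 0.91 [282.3 194.1] [ 0.583 -0.194]
scene jar 0.86 [383.6 245.8] [0.582 0.108]
scene jar 0.82 [324.5 258.9] [ 0.69  -0.012]
scene jar 0.79 [423.8 327. ] [0.754 0.276]
scene dish 0.85 [354.9 191.9] [ 0.441 -0.037]
scene pot 0.93 [328.5 295.2] [0.78  0.043]
scene bur_stand 0.63 [515.3 234.1] [0.383 0.411]
scene bottle 0.76 [379.3 310.6] [0.762 0.168]
scene pin_block 0.82 [251.4 140. ] [ 0.388 -0.421]
scene bur_tower 0.69 [195.9 166. ] [ 0.565 -0.506]
scene felt_wheel 0.57 [254.7 243.8] [ 0.73  -0.196]
top [ 0.464 -0.045  0.986] 362.24726746641375 -0.06315979764039469
top lane_mouth 0.41 [370.8 194.6] [ 0.593 -0.204]
top vise 0.62 [339.6 190.3] [ 0.607 -0.118]
top jar 0.83 [202.1 143.3] [0.751 0.263]
top jar 0.81 [201.7 251.1] [0.451 0.26 ]
top jar 0.7 [259.2 204.5] [0.574 0.103]
top pad 0.86 [249.  257.9] [0.43  0.132]
top dish 0.82 [314.4 251.6] [ 0.442 -0.044]
top pot 0.7 [280.  130.6] [0.781 0.043]
top bur_stand 0.96 [151.3 279.9] [0.377 0.398]
top bottle 0.83 [237.  136.8] [0.767 0.165]
top pin_block 0.63 [456.  268.5] [ 0.384 -0.428]
top bur_tower 0.8 [478.4 204.5] [ 0.557 -0.505]
top felt_wheel 0.43 [367.  150.4] [ 0.718 -0.199]
top felt_wheel 0.24 [338.  189.5] [ 0.609 -0.114]
```

View pics/scene0.png

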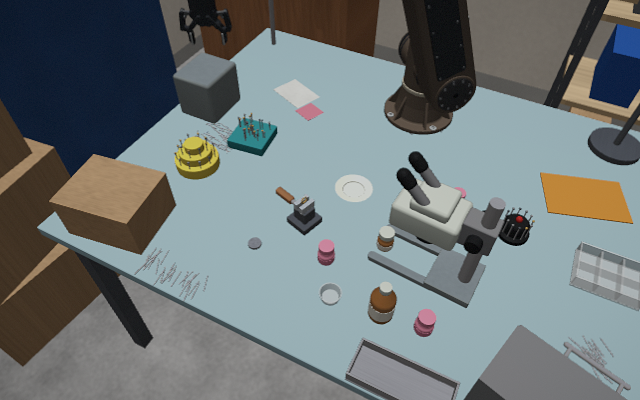

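View pics/top0.png

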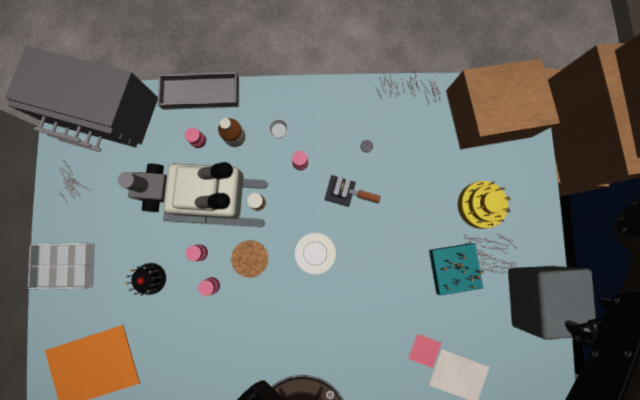

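Jar candidates: the object at scene (384,246) / top (259,204) is amber with a white cap and stands between the legs, so it fits the description. The ones at scene (324,259) and (424,327), and top (202,143) and (202,251), are pink look-alikes. I'll confirm this in a crop and measure the foot there too.

```bash
python3 - <<'E'
import cv2,numpy as np
s=cv2.imread("pics/scene0.png"); t=cv2.imread("pics/top0.png")
cv2.imwrite("pics/c1.png",cv2.resize(s[180:310,270:500],None,fx=3.4,fy=3.4,interpolation=cv2.INTER_CUBIC))
cv2.imwrite("pics/c2.png",cv2.resize(t[150:250,220:390],None,fx=4.7,fy=4.7,interpolation=cv2.INTER_CUBIC))
E
```

```text
(no output)
```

View pics/c1.png

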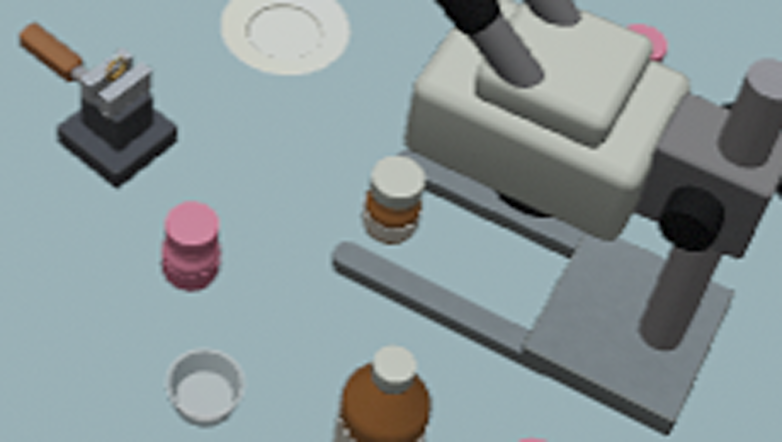

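View pics/c2.png

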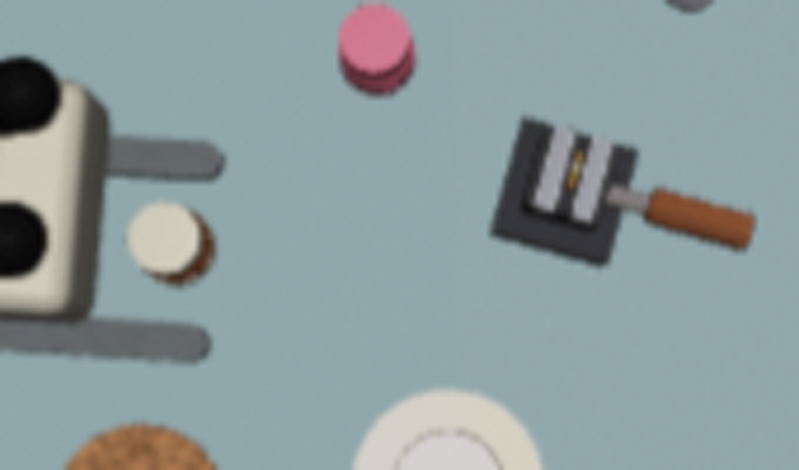

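The crops confirm it: amber jar with white cap at c1 (393,200) / c2 (170,240), between the legs, while the neighbour at c1 (190,245) is pink. Next I fit the poses from the corner pixels.

```bash
python3 - <<'E'
from h import *
from scipy.optimize import least_squares
np.set_printoptions(precision=4,suppress=True)
S=cam("scene");T=cam("top")
c1=lambda p:(S,np.array(p)/3.4+[270,180]-.35); c2=lambda p:(T,np.array(p)/4.7+[220,150]-.39)
def fit(obs,x0):
    def res(v):
        c,s=np.cos(v[2]),np.sin(v[2]); r=[]
        for (d,px),m in obs:
            m=np.array(m)/1000; r+=list(proj(d,[v[0]+c*m[0]-s*m[1],v[1]+s*m[0]+c*m[1],m[2]])-px)
        return r
    r=least_squares(res,x0,loss="soft_l1"); print(r.x,np.degrees(r.x[2])); print(np.array(res(r.x)).reshape(-1,2).round(1).tolist()); return r.x
print("scope");fit([(c1((523,347)),(35,-64,24)),(c1((733,292)),(150,64,24)),(c1((672,415)),(150,-64,24)),
 (c2((224,160)),(-121,-53,14)),(c2((210,345)),(-121,53,14)),(c1((334,252)),(-121,-53,14))],[.59,.2,1.5])
print("vise");fit([(c2((523,117)),(35,-35,22)),(c2((637,150)),(-35,-35,22)),(c2((606,266)),(-35,35,22)),(c2((491,237)),(35,35,22)),
 (c2((753,230)),(-105,0,50)),(c1((118,172)),(35,-35,22)),(c1((177,128)),(35,35,22)),(c1((58,130)),(-35,-35,22))],[.6,-.117,1.36])
print("jar",onz(*c2((164,238)),.06),onz(*c1((398,178)),.06))
for d,n in((S,"scene"),(T,"top")):
    for l in("pad","dish"): 
        for r in models.silhouettes(l,n)[:1]: 
            ys,xs=np.nonzero(r["pixels"]); print(n,l,r["confidence"],onz(d,[xs.mean(),ys.mean()],.005 if l=="pad" else .014), len(xs))
E
```

```text
scope
[0.5869 0.2051 1.4833] 84.9892541163233
[[-1.0, -0.7], [0.4, -1.0], [0.5, 1.8], [-0.4, -0.2], [-0.5, -0.6], [-0.6, -1.8]]
vise
[ 0.6039 -0.1166  1.2883] 73.81391009058204
[[-0.6, 0.1], [0.2, -0.4], [0.5, -0.2], [-0.3, -0.6], [-0.6, 0.2], [-0.1, 0.3], [0.7, -1.7], [-1.1, -1.5]]
jar [0.5783 0.1063 0.06  ] [0.5818 0.1087 0.06  ]
scene dish 0.8 [ 0.4412 -0.0446  0.014 ] 824
top pad 0.76 [0.4291 0.1309 0.005 ] 1068
top dish 0.65 [ 0.4378 -0.0448  0.014 ] 1287
```

```bash
cat >> h.py <<'E'
from scipy.spatial.transform import Rotation as Ro
np.set_printoptions(precision=4,suppress=True)
def Rt(psi,phi):
    a,b=np.radians([psi,phi]); z=np.array([np.cos(a)*np.sin(b),np.sin(a)*np.sin(b),-np.cos(b)]); y=np.array([-np.sin(a),np.cos(a),0])
    return np.c_[np.cross(y,z),y,z]
def plan(legs):
    """legs: list of (grasp_point or None, (psi,phi) or None); prints totals in full-scale units"""
    o=manip.get_obs(); R=np.array(o["tool_rot"]); p=np.array(o["eef_pos"]); g=p+R[:,2]*.006
    print("t",o["t"],"grasp",g,"gap",o["finger_gap"],"gf",o["grasp_force"],"F",o["wrist_force"],"q",o["q"])
    for q,a in legs:
        if a is not None:
            N=Rt(*a); rv=Ro.from_matrix(R.T@N).as_rotvec()/.08; gn=p+N[:,2]*.006
            g=g+(N[:,2]-R[:,2])*.006; R=N; print("ROT total",rv,"rows>=",np.abs(rv).max())
        if q is not None:
            d=np.array(q)-g; l=R.T@d/.75; g=np.array(q); print("LIN total",l,"rows>=",np.linalg.norm(d)/.04)
E
python3 - <<'E'
from h import *
plan([((.5,-.2,.36),None),(None,(85,45)),((.572,.017,.2),None),])
E
```

```text
t 1.8 grasp [ 0.2965 -0.6064  0.2503] gap 1.0019892775193466 gf 0.0 F [-0.9035  0.2821  1.3992] q [-47.4362  20.5477   0.6835  -0.0001 -70.1356 -16.5075]
LIN total [-0.4818  0.3676 -0.1463] rows>= 11.68883547789604
ROT total [ -5.0402  -8.9188 -12.1681] rows>= 12.168128187808614
LIN total [-0.0532 -0.0704  0.3582] rows>= 6.9177713403901455
```

Call:
{"api": "step_arm", "payload": {"rot": [[0, 0, 0], [0, 0, 0], [0, 0, 0], [0, 0, 0], [0, 0, 0], [0, 0, 0], [0, 0, 0], [0, 0, 0], [0, 0, 0], [0, 0, 0], [0, 0, 0], [0, 0, 0]], "linear": [[0, 0, -0.04], [-0.02, 0.015, -0.04], [-0.04, 0.03, -0.03], [-0.04, 0.03, -0.03], [-0.04, 0.03, 0], [-0.04, 0.03, 0], [-0.04, 0.03, 0], [-0.04, 0.03, 0], [-0.04, 0.03, 0], [-0.04, 0.03, 0], [-0.04, 0.03, 0], [-0.04, 0.03, 0]], "hand": [0, 0, 0, 0, 0, 0, 0, 0, 0, 0, 0, 0]}}

```text
t: 2.8
eef_pos: [0.4745, -0.2571, 0.3596]
tool_rot: [[-0.898, -0.439, 0.001], [-0.439, 0.898, -0.0], [-0.001, -0.0, -1.0]]
wrist_force: [1.8, -0.0, 0.8]
finger_gap: 1.001
grasp_force: 0.0
```

Call:
{"api": "step_arm", "payload": {"rot": [[-0.36, -0.64, -0.87], [-0.36, -0.64, -0.87], [-0.36, -0.64, -0.87], [-0.36, -0.64, -0.87], [-0.36, -0.64, -0.87], [-0.36, -0.64, -0.87], [-0.36, -0.64, -0.87], [-0.36, -0.64, -0.87], [-0.36, -0.64, -0.87], [-0.36, -0.64, -0.87], [-0.36, -0.64, -0.87], [-0.36, -0.64, -0.87]], "linear": [[0, 0, 0], [0, 0, 0], [0, 0, 0], [0, 0, 0], [0, 0, 0], [0, 0, 0], [0, 0, 0], [0, 0, 0], [0, 0, 0], [0, 0, 0], [0, 0, 0], [0, 0, 0]], "hand": [0, 0, 0, 0, 0, 0, 0, 0, 0, 0, 0, 0]}}

```text
t: 3.8
eef_pos: [0.4739, -0.2593, 0.3596]
tool_rot: [[-0.202, -0.974, 0.106], [-0.748, 0.223, 0.624], [-0.632, 0.046, -0.774]]
wrist_force: [-0.4, 0.1, 0.1]
finger_gap: 0.999
grasp_force: 0.0
```

Call:
{"api": "step_arm", "payload": {"rot": [[-0.36, -0.64, -0.87], [-0.36, -0.64, -0.87]], "linear": [[0, 0, 0], [0, 0, 0]], "hand": [0, 0]}}

```text
t: 3.97
eef_pos: [0.4739, -0.2594, 0.3594]
tool_rot: [[-0.056, -0.996, 0.063], [-0.701, 0.084, 0.708], [-0.711, -0.004, -0.704]]
wrist_force: [-0.1, 0.8, -0.5]
finger_gap: 1.0
grasp_force: 0.0
```

```bash
python3 - <<'E'
from h import *
plan([(None,(85,45)),((.5725,.027,.2),None),((.5725,.027,.042),None),((.580,.1075,.042),None)])
E
```

```text
t 3.9667 grasp [ 0.4743 -0.2551  0.3552] gap 0.9996037120926433 gf 0.0 F [-0.0871  0.7591 -0.4899] q [ -35.7013   20.3835   16.0095  -39.9719 -107.9133   25.9911]
ROT total [-0.0073  0.0613  0.0671] rows>= 0.06705261753672455
LIN total [-0.1267 -0.0977  0.4194] rows>= 8.416689232847189
LIN total [0.149 0.    0.149] rows>= 3.95
LIN total [-0.0762 -0.0006  0.0762] rows>= 2.021215599583577
```

```bash
python3 - <<'E'
from h import *
plan([((.574,.045,.2),None),((.574,.045,.042),None)])
E
```

```text
t 3.9667 grasp [ 0.4743 -0.2551  0.3552] gap 0.9996037120926433 gf 0.0 F [-0.0871  0.7591 -0.4899] q [ -35.7013   20.3835   16.0095  -39.9719 -107.9133   25.9911]
LIN total [-0.1411 -0.0981  0.4372] rows>= 8.807546912830396
LIN total [0.1497 0.0009 0.1482] rows>= 3.95
```

Call:
{"api": "step_arm", "payload": {"rot": [[0, 0.03, 0.03], [0, 0.03, 0.03], [0, 0, 0], [0, 0, 0], [0, 0, 0], [0, 0, 0], [0, 0, 0], [0, 0, 0], [0, 0, 0], [0, 0, 0], [0, 0, 0]], "linear": [[-0.014, -0.01, 0.044], [-0.014, -0.01, 0.044], [-0.014, -0.01, 0.044], [-0.014, -0.01, 0.044], [-0.014, -0.01, 0.044], [-0.014, -0.01, 0.044], [-0.014, -0.01, 0.044], [-0.014, -0.01, 0.044], [-0.014, -0.01, 0.044], [-0.014, -0.008, 0.041], [0, 0, 0]], "hand": [0, 0, 0, 0, 0, 0, 0, 0, 0, 0, 0]}}

```text
t: 4.88
eef_pos: [0.5739, 0.044, 0.1986]
tool_rot: [[-0.066, -0.996, 0.058], [-0.704, 0.087, 0.705], [-0.707, 0.005, -0.707]]
wrist_force: [-0.1, -0.5, -0.1]
finger_gap: 0.997
grasp_force: 0.0
```

Call:
{"api": "step_arm", "payload": {"rot": [[0, 0, 0], [0, 0, 0], [0, 0, 0], [0, 0, 0], [0, 0, 0], [0, 0, 0], [0, 0, 0]], "linear": [[0.025, 0, 0.025], [0.025, 0, 0.025], [0.025, 0, 0.025], [0.025, 0, 0.025], [0.025, 0, 0.025], [0.025, 0, 0.023], [0, 0, 0]], "hand": [0, 0, 0, 0, 0, 0, 0]}}

```text
t: 5.47
eef_pos: [0.5716, 0.0379, 0.0383]
tool_rot: [[-0.071, -0.996, 0.057], [-0.705, 0.091, 0.704], [-0.706, 0.009, -0.708]]
wrist_force: [-0.9, 1.4, 0.1]
finger_gap: 1.001
grasp_force: 0.0
```

```bash
python3 - <<'E'
from h import *
plan([(None,(85,45)),((.580,.1075,.042),None)])
d=cam("scene"); w=cam("wrist"); s=np.hstack([cv2.resize(d["img"][160:310,270:470],(400,300)),cv2.resize(w["img"],(400,250))[:300] if 0 else cv2.resize(w["img"],(400,300))]); cv2.imwrite("pics/a.png",s)
for n,dd in(("scene",d),("wrist",w)):
  for r in models.silhouettes("jar",n)[:4]: print(n,r["confidence"],r["xy"],onz(dd,r["xy"],.03))
E
```

```text
t 5.4667 grasp [0.5719 0.0421 0.034 ] gap 1.00120867809501 gf 0.0 F [-0.8953  1.3842  0.1496] q [ -8.8204  32.9892  -8.349  -51.2228 -64.5811  33.2266]
ROT total [ 0.0539 -0.0201 -0.1133] rows>= 0.11331436271754806
LIN total [-0.0696 -0.0031  0.0545] rows>= 1.6581139983046698
scene 0.84 [381.1, 238.9] [0.5861 0.0987 0.03  ]
scene 0.68 [425.3, 320.7] [0.7546 0.2737 0.03  ]
scene 0.57 [323.2, 252.3] [ 0.6918 -0.0153  0.03  ]
wrist 0.98 [22.5, 213.8] [ 0.6469 -0.0313  0.03  ]
wrist 0.83 [163.1, 302.5] [0.6924 0.1253 0.03  ]
wrist 0.82 [574.1, 306.1] [0.3848 0.184  0.03  ]
wrist 0.75 [476.6, 293.3] [0.4812 0.115  0.03  ]
```

View pics/a.png

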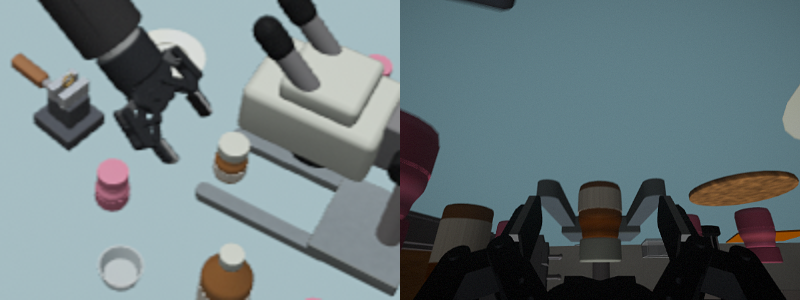

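The wrist view shows the jar centred between the open fingers (about 600,220) with the legs on either side, and the scene view agrees. I'll go on to grasp it.

Call:
{"api": "step_arm", "payload": {"rot": [[0.05, -0.02, -0.11], [0, 0, 0], [0, 0, 0], [0, 0, 0], [0, 0, 0], [0, 0, 0], [0, 0, 0], [0, 0, 0], [0, 0, 0], [0, 0, 0], [0, 0, 0], [0, 0, 0]], "linear": [[-0.014, -0.001, 0.011], [-0.014, -0.001, 0.011], [-0.014, -0.001, 0.011], [-0.014, 0, 0.011], [-0.014, 0, 0.0105], [0, 0, 0], [0, 0, 0], [0, 0, 0], [0, 0, 0], [0, 0, 0], [0, 0, 0], [0, 0, 0]], "hand": [0, 0, 0, 0, 0, 0, 1, 1, 1, 1, 1, 1]}}

```text
t: 6.67
eef_pos: [0.582, 0.1029, 0.0514]
tool_rot: [[-0.056, -0.996, 0.067], [-0.705, 0.087, 0.704], [-0.707, -0.007, -0.707]]
wrist_force: [-1.2, -1.2, 2.4]
finger_gap: 0.451
grasp_force: 59.5
```

Call:
{"api": "step_arm", "payload": {"rot": [[0, 0, 0], [0, 0, 0], [0, 0, 0], [0, 0, 0]], "linear": [[0, 0, 0], [0, 0, 0], [0, 0, 0], [0, 0, 0]], "hand": [1, 1, 1, 1]}}

```text
t: 7.0
eef_pos: [0.582, 0.103, 0.0514]
tool_rot: [[-0.056, -0.996, 0.066], [-0.705, 0.087, 0.704], [-0.707, -0.008, -0.708]]
wrist_force: [-2.3, -2.8, 4.7]
finger_gap: 0.452
grasp_force: 59.5
```

```bash
python3 - <<'E'
from h import *
plan([((.580,.1055,.060),None),((.572,.02,.10),None),((.44,.02,.10),None),((.435,.131,.10),None),((.435,.131,.049),None)])
E
```

```text
t 7.0 grasp [0.5824 0.1073 0.0471] gap 0.45164528814129173 gf 59.47493022540584 F [-2.264  -2.7781  4.7262] q [ -2.8625  31.0103  -9.0795 -53.563  -61.3437  30.0395]
LIN total [-0.0103  0.0028 -0.014 ] rows>= 0.33024171797058915
LIN total [ 0.0433  0.0004 -0.1186] rows>= 2.3683129544044634
LIN total [ 0.0098  0.1753 -0.0117] rows>= 3.2999999999999985
LIN total [-0.104   0.0194  0.1037] rows>= 2.77781388865417
LIN total [0.0481 0.0005 0.0481] rows>= 1.2750000000000001
```

Call:
{"api": "step_arm", "payload": {"rot": [[0, 0, 0], [0, 0, 0], [0, 0, 0], [0, 0, 0], [0, 0, 0], [0, 0, 0], [0, 0, 0], [0, 0, 0], [0, 0, 0], [0, 0, 0], [0, 0, 0], [0, 0, 0]], "linear": [[-0.006, 0, -0.006], [-0.012, 0, -0.012], [0.007, 0, -0.02], [0.007, 0, -0.02], [0.007, 0, -0.02], [0.007, 0, -0.02], [0.007, 0, -0.02], [0.007, 0, -0.02], [0, 0, 0], [0, 0, 0], [0, 0, 0], [0, 0, 0]], "hand": [1, 1, 1, 1, 1, 1, 1, 1, 1, 1, 1, 1]}}

```text
t: 8.0
eef_pos: [0.5739, 0.018, 0.1115]
tool_rot: [[-0.056, -0.996, 0.066], [-0.705, 0.087, 0.704], [-0.707, -0.007, -0.707]]
wrist_force: [-0.1, 0.0, -1.4]
finger_gap: 0.455
grasp_force: 59.6
```

Call:
{"api": "step_arm", "payload": {"rot": [[0, 0, 0], [0, 0, 0], [0, 0, 0], [0, 0, 0], [0, 0, 0], [0, 0, 0], [0, 0, 0], [0, 0, 0], [0, 0, 0]], "linear": [[0.001, 0.012, -0.001], [0.001, 0.025, -0.001], [0.001, 0.025, -0.001], [0.001, 0.025, -0.001], [0.001, 0.025, -0.002], [0.001, 0.025, -0.002], [0.001, 0.025, -0.002], [0.001, 0.012, -0.001], [0, 0, 0]], "hand": [1, 1, 1, 1, 1, 1, 1, 1, 1]}}

```text
t: 8.75
eef_pos: [0.4411, 0.0195, 0.1125]
tool_rot: [[-0.056, -0.996, 0.066], [-0.705, 0.086, 0.704], [-0.707, -0.007, -0.707]]
wrist_force: [-0.1, -0.4, -1.4]
finger_gap: 0.455
grasp_force: 59.7
```

```bash
python3 - <<'E'
from h import *
plan([(None,(85,45)),((.435,.131,.09),None),((.435,.131,.053),None)])
d=cam("scene")
for r in models.silhouettes("jar","scene")[:4]: print(r["confidence"],r["xy"])
E
```

```text
t 8.75 grasp [0.4415 0.0237 0.1083] gap 0.45476707898513447 gf 59.68798792571761 F [-0.0961 -0.4405 -1.3597] q [-13.0735  19.0022 -20.8819 -49.2401 -67.6468  35.2317]
ROT total [-0.0495 -0.0022  0.0656] rows>= 0.06558185385286741
LIN total [-0.083   0.0211  0.1175] rows>= 2.7252941828266763
LIN total [0.0349 0.     0.0349] rows>= 0.9249999999999999
0.77 [325.6, 253.3]
0.69 [424.7, 319.3]
0.51 [460.7, 189.0]
0.5 [377.5, 175.2]
```

Call:
{"api": "step_arm", "payload": {"rot": [[-0.05, 0, 0.06], [0, 0, 0], [0, 0, 0], [0, 0, 0], [0, 0, 0], [0, 0, 0], [0, 0, 0], [0, 0, 0]], "linear": [[-0.008, 0.002, 0.011], [-0.015, 0.004, 0.021], [-0.015, 0.004, 0.021], [-0.015, 0.004, 0.021], [-0.015, 0.004, 0.021], [-0.015, 0.003, 0.0215], [0, 0, 0], [0, 0, 0]], "hand": [1, 1, 1, 1, 1, 1, 1, 1]}}

```text
t: 9.52
eef_pos: [0.4369, 0.127, 0.0943]
tool_rot: [[-0.059, -0.996, 0.061], [-0.705, 0.085, 0.704], [-0.707, -0.001, -0.707]]
wrist_force: [-0.3, -0.3, -0.1]
finger_gap: 0.452
grasp_force: 59.8
```

```bash
python3 - <<'E'
from h import *
plan([((.435,.131,.053),None)])
d=cam("top"); print("pad",[ (r["xy"],r["confidence"]) for r in models.look_for("pad","top")[:2]], proj(d,[.429,.131,.005]))
d=cam("scene");cv2.imwrite("pics/b.png",cv2.resize(d["img"][130:290,300:500],None,fx=3,fy=3))
E
```

```text
t 9.5167 grasp [0.4373 0.1313 0.0901] gap 0.45234788072567883 gf 59.79030790971592 F [-0.3171 -0.2533 -0.1159] q [ -1.2364  17.9031 -24.8625 -55.2903 -59.0884  31.4359]
LIN total [0.0354 0.003  0.0345] rows>= 0.9286793754802727
pad [([191.5, 193.4], 0.63), ([278.6, 127.4], 0.34)] [249.1074 258.2872]
```

View pics/b.png

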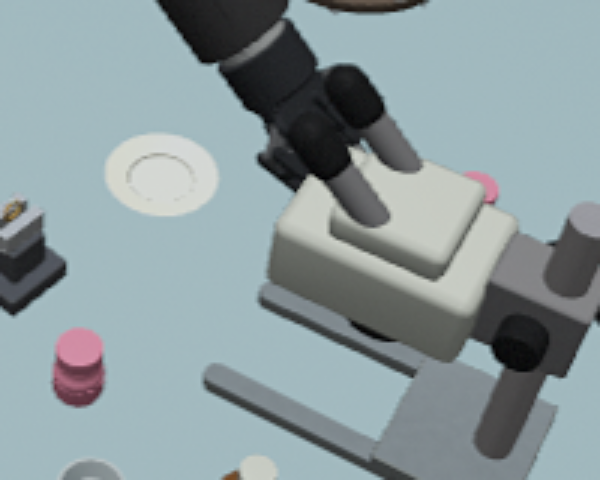

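The scene view shows the gripper behind the head, over the pad (hidden), and the head is clear. I'll lower the jar gently.

Call:
{"api": "step_arm", "payload": {"rot": [[0, 0, 0], [0, 0, 0], [0, 0, 0], [0, 0, 0], [0, 0, 0], [0, 0, 0], [0, 0, 0], [0, 0, 0], [0, 0, 0]], "linear": [[0.006, 0.001, 0.006], [0.006, 0.001, 0.006], [0.006, 0.001, 0.006], [0.006, 0, 0.006], [0.004, 0, 0.004], [0.003, 0, 0.003], [0.002, 0, 0.002], [0.001, 0, 0.001], [0, 0, 0]], "hand": [1, 1, 1, 1, 1, 1, 1, 1, 1]}}

```text
t: 10.42
eef_pos: [0.4346, 0.1259, 0.0583]
tool_rot: [[-0.061, -0.996, 0.062], [-0.705, 0.087, 0.704], [-0.707, -0.001, -0.707]]
wrist_force: [0.3, 0.2, -1.7]
finger_gap: 0.451
grasp_force: 59.8
```

Call:
{"api": "step_arm", "payload": {"rot": [[0, 0, 0], [0, 0, 0], [0, 0, 0]], "linear": [[0.001, 0, 0.001], [0.001, 0, 0.001], [0, 0, 0]], "hand": [1, 1, 1]}}

```text
t: 10.67
eef_pos: [0.4346, 0.126, 0.0564]
tool_rot: [[-0.06, -0.996, 0.063], [-0.705, 0.087, 0.704], [-0.707, -0.002, -0.707]]
wrist_force: [0.0, 0.3, -1.1]
finger_gap: 0.454
grasp_force: 59.8
```

Call:
{"api": "step_arm", "payload": {"rot": [[0, 0, 0], [0, 0, 0]], "linear": [[0.001, 0, 0.001], [0, 0, 0]], "hand": [1, 1]}}

```text
t: 10.83
eef_pos: [0.4347, 0.1261, 0.0563]
tool_rot: [[-0.059, -0.996, 0.062], [-0.704, 0.086, 0.705], [-0.708, -0.002, -0.707]]
wrist_force: [-0.9, -2.4, 8.8]
finger_gap: 0.45
grasp_force: 60.6
```

Contact. Releasing and backing out.

Call:
{"api": "step_arm", "payload": {"rot": [[0, 0, 0], [0, 0, 0], [0, 0, 0], [0, 0, 0], [0, 0, 0], [0, 0, 0], [0, 0, 0]], "linear": [[0, 0, 0], [0, 0, 0], [0, 0, 0], [0, 0, 0], [0, 0, 0], [0, 0, 0], [0, 0, 0]], "hand": [0.4, 0.2, 0, 0, 0, 0, 0]}}

```text
t: 11.42
eef_pos: [0.4346, 0.126, 0.0553]
tool_rot: [[-0.061, -0.996, 0.062], [-0.705, 0.087, 0.704], [-0.707, -0.001, -0.707]]
wrist_force: [0.0, 0.7, 0.2]
finger_gap: 0.998
grasp_force: 0.0
```

Call:
{"api": "step_arm", "payload": {"rot": [[0, 0, 0], [0, 0, 0], [0, 0, 0], [0, 0, 0], [0, 0, 0], [0, 0, 0], [0, 0, 0], [0, 0, 0], [0, 0, 0], [0, 0, 0], [0, 0, 0], [0, 0, 0]], "linear": [[0, 0, -0.005], [0, 0, -0.01], [0, 0, -0.02], [0, 0, -0.03], [0, 0, -0.03], [0, 0, -0.03], [0, 0, -0.03], [0, 0, -0.03], [0, 0, -0.03], [0, 0, -0.03], [0, 0, -0.03], [0, 0, 0]], "hand": [0, 0, 0, 0, 0, 0, 0, 0, 0, 0, 0, 0]}}

```text
t: 12.42
eef_pos: [0.4224, -0.0229, 0.2047]
tool_rot: [[-0.058, -0.996, 0.067], [-0.708, 0.088, 0.701], [-0.704, -0.006, -0.71]]
wrist_force: [0.4, -0.3, -0.3]
finger_gap: 0.996
grasp_force: 0.0
```

```bash
python3 - <<'E'
from h import *
d=cam("top");cv2.imwrite("pics/t1.png",cv2.resize(d["img"][130:290,170:400],None,fx=3.4,fy=3.4,interpolation=cv2.INTER_CUBIC))
for r in models.place_of("jar","top")[:5]: print(r["confidence"],r["xy"],onz(d,r["xy"],.005))
for r in models.place_of("vise","top")[:1]+models.place_of("vise_handle","top")[:1]: print(r["confidence"],r["xy"])
print(proj(d,[.6039,-.1166,0]))
a=np.radians(73.81); h=np.array([.6039-.077*np.cos(a),-.1166-.077*np.sin(a),.05]); f=h-[.06*np.cos(a),.06*np.sin(a),-.06]
plan([((.5,-.2,.3),None),(None,(73.8,45)),(f,None),(h,None)])
E
```

```text
0.89 [213.3, 282.8] [0.3666 0.2273 0.005 ]
0.83 [299.6, 165.1] [ 0.6795 -0.0098  0.005 ]
0.73 [251.3, 259.6] [0.4254 0.1252 0.005 ]
0.56 [200.4, 249.9] [0.4545 0.2623 0.005 ]
0.55 [337.4, 190.9]
[339.0633 191.4223]
t 12.6167 grasp [ 0.4216 -0.015   0.197 ] gap 0.9986730259615417 gf 0.0 F [-0.3113  0.1634  0.1149] q [-17.0588  11.2609 -17.3697 -45.0106 -77.8601  28.6438]
LIN total [ 0.0704 -0.1259 -0.2643] rows>= 5.6454867527679475
ROT total [ 1.7138 -0.0044  1.7319] rows>= 1.7318670431295098
LIN total [ 0.2055 -0.101   0.1527] rows>= 5.1610041220311365
LIN total [0.     0.     0.1131] rows>= 2.1213203435596424
```

View pics/t1.png

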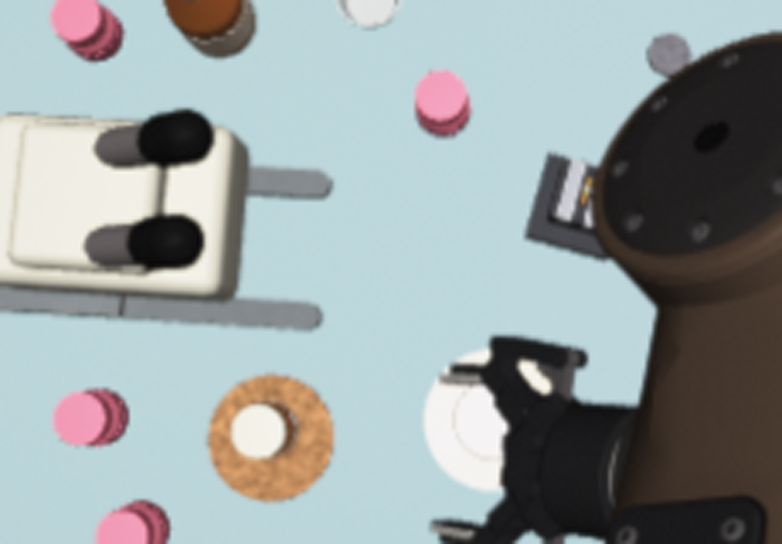

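The top view shows the jar upright near the middle of the cork pad (crop 260,432), and the vise and dish have not moved. Now for the vise handle.

Call:
{"api": "step_arm", "payload": {"rot": [[0, 0, 0], [0, 0, 0], [0, 0, 0], [0, 0, 0], [0, 0, 0], [0, 0, 0], [0, 0, 0], [0, 0, 0], [0.57, 0, 0.58], [0.57, 0, 0.58], [0.57, 0, 0.58], [0, 0, 0]], "linear": [[0.009, -0.016, -0.033], [0.009, -0.016, -0.033], [0.009, -0.016, -0.033], [0.009, -0.016, -0.033], [0.009, -0.016, -0.033], [0.009, -0.016, -0.033], [0.009, -0.016, -0.033], [0.009, -0.016, -0.033], [0, 0, 0], [0, 0, 0], [0, 0, 0], [0, 0, 0]], "hand": [0, 0, 0, 0, 0, 0, 0, 0, 0, 0, 0, 0]}}

```text
t: 13.62
eef_pos: [0.501, -0.2046, 0.3029]
tool_rot: [[-0.2, -0.959, 0.198], [-0.678, 0.282, 0.679], [-0.707, 0.002, -0.707]]
wrist_force: [-0.0, -1.2, 1.4]
finger_gap: 0.998
grasp_force: 0.0
```

Call:
{"api": "step_arm", "payload": {"rot": [[0, 0, 0], [0, 0, 0], [0, 0, 0], [0, 0, 0], [0, 0, 0], [0, 0, 0], [0, 0, 0], [0, 0, 0]], "linear": [[0.029, -0.014, 0.022], [0.029, -0.014, 0.022], [0.029, -0.014, 0.022], [0.029, -0.014, 0.022], [0.029, -0.014, 0.022], [0.029, -0.015, 0.021], [0.03, -0.015, 0.021], [0, 0, 0]], "hand": [0, 0, 0, 0, 0, 0, 0, 0]}}

```text
t: 14.28
eef_pos: [0.5649, -0.2508, 0.1072]
tool_rot: [[-0.202, -0.961, 0.19], [-0.675, 0.277, 0.684], [-0.709, 0.01, -0.705]]
wrist_force: [-0.3, 0.9, -1.9]
finger_gap: 0.994
grasp_force: 0.0
```

```bash
python3 - <<'E'
from h import *
plan([(None,(73.8,45)),((.5824,-.1905,.05),None)])
d=cam("scene"); w=cam("wrist"); cv2.imwrite("pics/v.png",np.hstack([cv2.resize(d["img"][140:260,220:380],(400,300)),cv2.resize(w["img"],(400,300))]))
print(proj(w,[.5824,-.1905,.05]),[(r["xy"],r["confidence"]) for r in models.place_of("vise_handle","wrist")])
print(proj(d,[.5824,-.1905,.05]),[(r["xy"],r["confidence"]) for r in models.place_of("vise_handle","scene")])
E
```

```text
t 14.2833 grasp [ 0.5661 -0.2467  0.103 ] gap 0.9943547646950018 gf 0.0 F [-0.2739  0.9009 -1.8668] q [-32.8881  34.7746   5.6963 -43.2739 -80.9441  31.5483]
ROT total [ 0.1072  0.0386 -0.0733] rows>= 0.1071999174940156
LIN total [-0.0053  0.0001  0.1052] rows>= 1.9743561715907885
[320.1426 217.1876] [([321.8, 214.6], 0.66)]
[283.6078 194.4042] [([283.1, 193.8], 0.8)]
```

View pics/v.png

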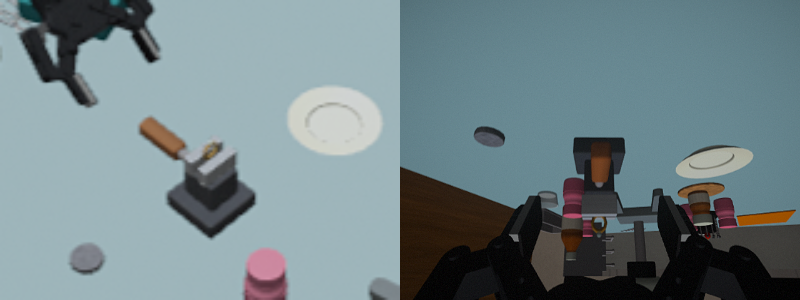

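The wrist view shows the handle centred between the fingers (about 600,165), and the networks agree within 2 px. Moving in and gripping.

Call:
{"api": "step_arm", "payload": {"rot": [[0.1, 0.04, -0.07], [0, 0, 0], [0, 0, 0], [0, 0, 0], [0, 0, 0], [0, 0, 0], [0, 0, 0], [0, 0, 0], [0, 0, 0], [0, 0, 0], [0, 0, 0], [0, 0, 0]], "linear": [[-0.001, 0, 0.021], [-0.001, 0, 0.021], [-0.001, 0, 0.021], [-0.001, 0, 0.021], [-0.001, 0, 0.021], [0, 0, 0], [0, 0, 0], [0, 0, 0], [0, 0, 0], [0, 0, 0], [0, 0, 0], [0, 0, 0]], "hand": [0, 0, 0, 0, 0, 0, 1, 1, 1, 1, 1, 1]}}

```text
t: 15.48
eef_pos: [0.5823, -0.1972, 0.0618]
tool_rot: [[-0.192, -0.96, 0.204], [-0.683, 0.28, 0.674], [-0.704, -0.009, -0.71]]
wrist_force: [-1.1, -0.8, 1.5]
finger_gap: 0.226
grasp_force: 59.5
```

Call:
{"api": "step_arm", "payload": {"rot": [[0, 0, 0], [0, 0, 0], [0, 0, 0], [0, 0, 0]], "linear": [[0, 0, 0], [0, 0, 0], [0, 0, 0], [0, 0, 0]], "hand": [1, 1, 1, 1]}}

```text
t: 15.82
eef_pos: [0.5823, -0.1972, 0.0617]
tool_rot: [[-0.192, -0.96, 0.204], [-0.683, 0.28, 0.674], [-0.704, -0.009, -0.71]]
wrist_force: [-3.7, -2.5, 4.4]
finger_gap: 0.218
grasp_force: 60.0
```

```bash
python3 - <<'E'
from h import *
a=np.radians(85); ex=np.array([np.cos(a),np.sin(a),0]); S=np.array([.5869,.2051,0])
z=(manip.get_obs()["eef_pos"]+manip.get_obs()["tool_rot"][:,2]*.006)[2]
P=lambda x:S+ex*(x-.077)+[0,0,z]
print([P(x) for x in(-.2,-.09,-.002)])
plan([(None,(85,45)),(P(-.2),None),(P(-.09),None),(P(-.002),None)])
E
```

```text
[array([ 0.5628, -0.0708,  0.0575]), array([0.5723, 0.0387, 0.0575]), array([0.58  , 0.1264, 0.0575])]
t 15.8167 grasp [ 0.5835 -0.1931  0.0575] gap 0.21806784910179375 gf 60.045520663261414 F [-3.7165 -2.4703  4.4454] q [-28.7012  35.9295   1.2878 -45.9544 -73.5023  33.666 ]
ROT total [-1.8156 -0.0607 -1.6572] rows>= 1.815622693978235
LIN total [-0.113   0.0406  0.1131] rows>= 3.0928498000755544
LIN total [-0.1037 -0.      0.1037] rows>= 2.7500000000000013
LIN total [-0.083  0.     0.083] rows>= 2.1999999999999993
```

Call:
{"api": "step_arm", "payload": {"rot": [[-0.145, 0, -0.145], [-0.29, 0, -0.29], [-0.29, 0, -0.29], [-0.29, 0, -0.29], [-0.29, 0, -0.29], [-0.29, 0, -0.29], [-0.145, 0, -0.145], [0, 0, 0], [0, 0, 0]], "linear": [[0, 0, 0], [0, 0, 0], [0, 0, 0], [0, 0, 0], [0, 0, 0], [0, 0, 0], [0, 0, 0], [0, 0, 0], [0, 0, 0]], "hand": [1, 1, 1, 1, 1, 1, 1, 1, 1]}}

```text
t: 16.57
eef_pos: [0.5848, -0.1961, 0.0617]
tool_rot: [[-0.053, -0.996, 0.068], [-0.709, 0.085, 0.7], [-0.704, -0.011, -0.711]]
wrist_force: [5.8, 1.6, 5.1]
finger_gap: 0.22
grasp_force: 59.6
```

```bash
python3 - <<'E'
from h import *
a=np.radians(85); ex=np.array([np.cos(a),np.sin(a),0]); S=np.array([.5869,.2051,0])
o=manip.get_obs(); R=o["tool_rot"]; g=o["eef_pos"]+R[:,2]*.006; print(R)
T=S+ex*(-.2-.077); T[2]=g[2]; print("lin",R.T@(T-g)/.75)
E
```

```text
[[-0.0525 -0.9963  0.0677]
 [-0.7087  0.085   0.7004]
 [-0.7035 -0.0112 -0.7106]]
lin [-0.1128  0.0435  0.111 ]
```

Call:
{"api": "step_arm", "payload": {"rot": [[0, 0, 0], [0, 0, 0], [0, 0, 0], [0, 0, 0], [0, 0, 0], [0, 0, 0], [0, 0, 0], [0, 0, 0], [0, 0, 0], [0, 0, 0], [0, 0, 0]], "linear": [[-0.007, 0.003, 0.007], [-0.014, 0.0055, 0.014], [-0.014, 0.0055, 0.014], [-0.014, 0.0055, 0.014], [-0.014, 0.0055, 0.014], [-0.014, 0.0055, 0.014], [-0.014, 0.0055, 0.014], [-0.014, 0.005, 0.013], [-0.007, 0.0025, 0.007], [0, 0, 0], [0, 0, 0]], "hand": [1, 1, 1, 1, 1, 1, 1, 1, 1, 1, 1]}}

```text
t: 17.48
eef_pos: [0.5611, -0.0753, 0.0616]
tool_rot: [[-0.053, -0.996, 0.066], [-0.708, 0.084, 0.701], [-0.704, -0.01, -0.71]]
wrist_force: [2.1, 0.8, 6.5]
finger_gap: 0.221
grasp_force: 59.9
```

```bash
cat > m.py <<'E'
from h import *
import sys
a=np.radians(85); ex=np.array([np.cos(a),np.sin(a),0]); ey=np.array([-ex[1],ex[0],0]); S=np.array([.5869,.2051,0])
o=manip.get_obs(); R=o["tool_rot"]; g=o["eef_pos"]+R[:,2]*.006
print("grasp in scope",(g-S)@ex,(g-S)@ey,g[2],"yaw",np.degrees(np.arctan2(-R[0,1],R[1,1])),"F",o["wrist_force"])
T=S+ex*(float(sys.argv[1])-.079); T[2]=g[2]; print("lin",R.T@(T-g)/.75)
for n in("scene","top"):
    d=cam(n)
    for l,z in(("vise",0),("vise_handle",.05)):
        for r in models.place_of(l,n)[:1]:
            p=onz(d,r["xy"],z)-S; print(n,l,r["confidence"],p@ex,p@ey)
    cv2.imwrite(f"pics/m_{n}{sys.argv[2]}.png",cv2.resize(d["img"][140:300,230:460],None,fx=3.4,fy=3.4,interpolation=cv2.INTER_CUBIC))
E
python3 m.py -.10 1
```

```text
grasp in scope -0.2773050035023049 0.001195403133053434 0.05735333029515637 yaw 85.16545075282085 F [2.1278 0.7777 6.5488]
lin [-0.0931 -0.002   0.0923]
scene vise 0.71 -0.1950822467922992 -0.0009792180354478604
scene vise_handle 0.62 -0.2857073790198353 0.0017790457887254876
top vise 0.62 -0.19630492755614204 0.002783998921910804
```

View pics/m_scene1.png

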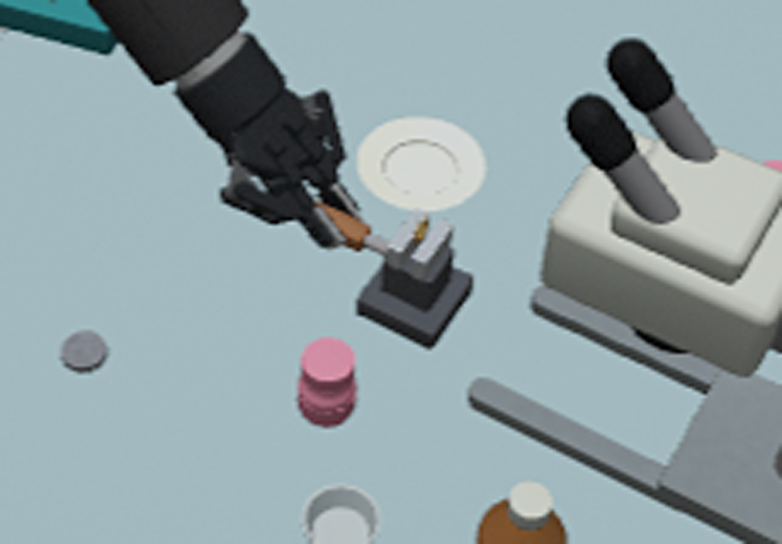

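The vise is flat and lined up with the lane, with the base at crop (415,295) and the mouth clear. Sliding it in.

Call:
{"api": "step_arm", "payload": {"rot": [[0, 0, 0], [0, 0, 0], [0, 0, 0], [0, 0, 0], [0, 0, 0], [0, 0, 0], [0, 0, 0], [0, 0, 0], [0, 0, 0], [0, 0, 0]], "linear": [[-0.006, 0, 0.006], [-0.012, 0, 0.012], [-0.012, 0, 0.012], [-0.012, 0, 0.012], [-0.012, 0, 0.012], [-0.012, -0.001, 0.012], [-0.012, -0.001, 0.012], [-0.012, 0, 0.012], [-0.003, 0, 0.002], [0, 0, 0]], "hand": [1, 1, 1, 1, 1, 1, 1, 1, 1, 1]}}

```text
t: 18.62
eef_pos: [0.5713, 0.0216, 0.0617]
tool_rot: [[-0.053, -0.996, 0.067], [-0.709, 0.084, 0.7], [-0.703, -0.01, -0.711]]
wrist_force: [2.3, -2.8, 7.6]
finger_gap: 0.217
grasp_force: 60.4
```

```bash
python3 m.py -.015 2
```

```text
grasp in scope -0.1799028161911033 -0.0005282538285122564 0.057430986061221725 yaw 85.16971116063918 F [ 2.2675 -2.7693  7.5594]
lin [-0.0815  0.0004  0.0805]
scene vise 0.59 -0.10626263748435624 -5.51453649588092e-05
scene vise_handle 0.58 -0.18352622777126376 -0.004177188143541222
top vise 0.97 -0.10423836031680335 -0.00270522877683329
top vise_handle 0.71 -0.1445803576913767 -0.19260788508318866
```

View pics/m_scene2.png

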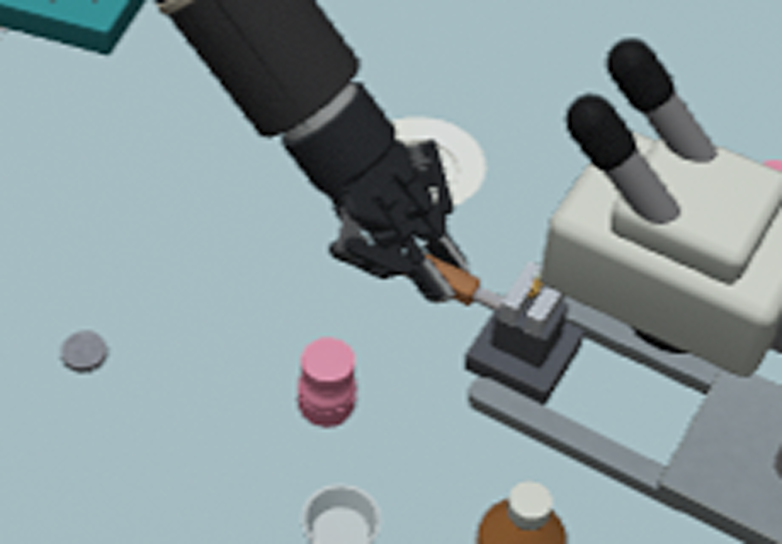

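The vise is in the mouth between the legs (base at crop 525,345), and the head is clear. Continuing inward.

Call:
{"api": "step_arm", "payload": {"rot": [[0, 0, 0], [0, 0, 0], [0, 0, 0], [0, 0, 0], [0, 0, 0], [0, 0, 0], [0, 0, 0], [0, 0, 0], [0, 0, 0], [0, 0, 0]], "linear": [[-0.005, 0, 0.005], [-0.01, 0, 0.01], [-0.01, 0, 0.01], [-0.01, 0, 0.01], [-0.01, 0, 0.01], [-0.01, 0, 0.01], [-0.01, 0, 0.01], [-0.01, 0, 0.01], [-0.006, 0, 0.005], [0, 0, 0]], "hand": [1, 1, 1, 1, 1, 1, 1, 1, 1, 1]}}

```text
t: 19.75
eef_pos: [0.5788, 0.1069, 0.0617]
tool_rot: [[-0.053, -0.996, 0.067], [-0.709, 0.084, 0.7], [-0.703, -0.01, -0.711]]
wrist_force: [1.6, -1.4, 7.3]
finger_gap: 0.219
grasp_force: 60.2
```

Call:
{"api": "step_arm", "payload": {"rot": [[0, 0, 0], [0, 0, 0], [0, 0, 0], [0, 0, 0]], "linear": [[-0.003, 0, 0.003], [-0.003, 0, 0.003], [-0.003, 0, 0.003], [0, 0, 0]], "hand": [1, 1, 1, 1]}}

```text
t: 20.08
eef_pos: [0.5796, 0.1151, 0.0617]
tool_rot: [[-0.053, -0.996, 0.067], [-0.71, 0.084, 0.699], [-0.702, -0.011, -0.712]]
wrist_force: [-0.3, -7.6, 10.8]
finger_gap: 0.221
grasp_force: 61.2
```

```bash
python3 m.py 0 3
```

```text
grasp in scope -0.08610784300055113 -0.0005575000846267187 0.057428646240415104 yaw 85.16052451808673 F [-0.2626 -7.5844 10.7528]
lin [-0.0068  0.0007  0.0067]
scene vise 0.76 -0.00716773040226153 -0.005174810807199603
scene vise_handle 0.85 -0.09253703717852918 0.0033554763521522982
```

Call:
{"api": "step_arm", "payload": {"rot": [[0, 0, 0], [0, 0, 0], [0, 0, 0]], "linear": [[-0.0015, 0, 0.0015], [-0.0015, 0, 0.0015], [0, 0, 0]], "hand": [1, 1, 1]}}

```text
t: 20.63
eef_pos: [0.5798, 0.1178, 0.0617]
tool_rot: [[-0.053, -0.996, 0.067], [-0.71, 0.084, 0.699], [-0.702, -0.011, -0.712]]
wrist_force: [-0.3, -9.6, 12.3]
finger_gap: 0.219
grasp_force: 61.5
```

Call:
{"api": "step_arm", "payload": {"rot": [[0, 0, 0], [0, 0, 0], [0, 0, 0]], "linear": [[-0.0015, 0, 0.0015], [-0.0015, 0, 0.0015], [0, 0, 0]], "hand": [1, 1, 1]}}

```text
t: 20.88
eef_pos: [0.5801, 0.1209, 0.0617]
tool_rot: [[-0.053, -0.996, 0.067], [-0.71, 0.084, 0.699], [-0.702, -0.011, -0.712]]
wrist_force: [-0.8, -10.4, 12.3]
finger_gap: 0.218
grasp_force: 61.6
```

Call:
{"api": "step_arm", "payload": {"rot": [[0, 0, 0], [0, 0, 0], [0, 0, 0]], "linear": [[-0.0015, 0, 0.0015], [-0.0015, 0, 0.0015], [0, 0, 0]], "hand": [1, 1, 1]}}

```text
t: 21.13
eef_pos: [0.5803, 0.1227, 0.0617]
tool_rot: [[-0.052, -0.996, 0.067], [-0.711, 0.084, 0.698], [-0.701, -0.011, -0.713]]
wrist_force: [-1.9, -17.5, 15.5]
finger_gap: 0.219
grasp_force: 62.4
```

```bash
python3 m.py 0 4
```

```text
grasp in scope -0.07848390777948687 -0.0006509485809608759 0.057461087029984786 yaw 85.17887164486555 F [ -1.9408 -17.4752  15.4647]
lin [ 0.0005  0.0009 -0.0005]
scene vise 0.72 -0.004370381100044496 -0.002694863186464318
scene vise_handle 0.86 -0.0779143548991228 -0.0005864109701422286
top vise 0.48 -0.7177984244506332 -0.02444644569015015
```

Call:
{"api": "step_arm", "payload": {"rot": [[0, 0, 0], [0, 0, 0], [0, 0, 0]], "linear": [[-0.0015, 0, 0.0015], [-0.0015, 0, 0.0015], [0, 0, 0]], "hand": [1, 1, 1]}}

```text
t: 21.68
eef_pos: [0.5803, 0.1229, 0.0618]
tool_rot: [[-0.052, -0.996, 0.067], [-0.714, 0.084, 0.695], [-0.698, -0.012, -0.716]]
wrist_force: [-7.3, -32.0, 22.1]
finger_gap: 0.222
grasp_force: 64.3
```

The force rises with no further motion, so the vise is home. Unload, open and back out.

Call:
{"api": "step_arm", "payload": {"rot": [[0, 0, 0], [0, 0, 0], [0, 0, 0], [0, 0, 0], [0, 0, 0], [0, 0, 0], [0, 0, 0], [0, 0, 0], [0, 0, 0]], "linear": [[0.0015, 0, -0.0015], [0.0015, 0, -0.0015], [0, 0, 0], [0, 0, 0], [0, 0, 0], [0, 0, 0], [0, 0, 0], [0, 0, 0], [0, 0, 0]], "hand": [1, 1, 1, 0.6, 0.3, 0, 0, 0, 0]}}

```text
t: 22.43
eef_pos: [0.5794, 0.1259, 0.0605]
tool_rot: [[-0.056, -0.996, 0.066], [-0.709, 0.086, 0.7], [-0.703, -0.008, -0.711]]
wrist_force: [0.2, 1.1, -0.9]
finger_gap: 1.0
grasp_force: 0.0
```

Call:
{"api": "step_arm", "payload": {"rot": [[0, 0, 0], [0, 0, 0], [0, 0, 0], [0, 0, 0], [0, 0, 0], [0, 0, 0], [0, 0, 0], [0, 0, 0], [0, 0, 0], [0, 0, 0], [0, 0, 0]], "linear": [[0, 0, -0.005], [0, 0, -0.01], [0, 0, -0.02], [0, 0, -0.03], [0, 0, -0.03], [0, 0, -0.03], [0, 0, -0.03], [0, 0, -0.03], [0, 0, -0.03], [0, 0, 0], [0, 0, 0]], "hand": [0, 0, 0, 0, 0, 0, 0, 0, 0, 0, 0]}}

```text
t: 23.35
eef_pos: [0.5692, 0.0111, 0.1774]
tool_rot: [[-0.055, -0.996, 0.071], [-0.709, 0.089, 0.699], [-0.703, -0.012, -0.711]]
wrist_force: [-0.1, 0.5, 0.0]
finger_gap: 1.0
grasp_force: 0.0
```

```bash
python3 m.py 0 5
```

```text
grasp in scope -0.19057885352107876 0.0006874053054462329 0.17312498189698244 yaw 84.90497690251826 F [-0.1043  0.5494  0.0317]
lin [-0.1058 -0.0007  0.1046]
scene vise 0.75 -0.0030802096727256274 0.003192222283150606
scene vise_handle 0.63 -0.07680653043161473 -0.0028739557234893007
top vise_handle 0.6 -0.07582967375351932 -0.00945344336159201
```

View pics/m_scene5.png

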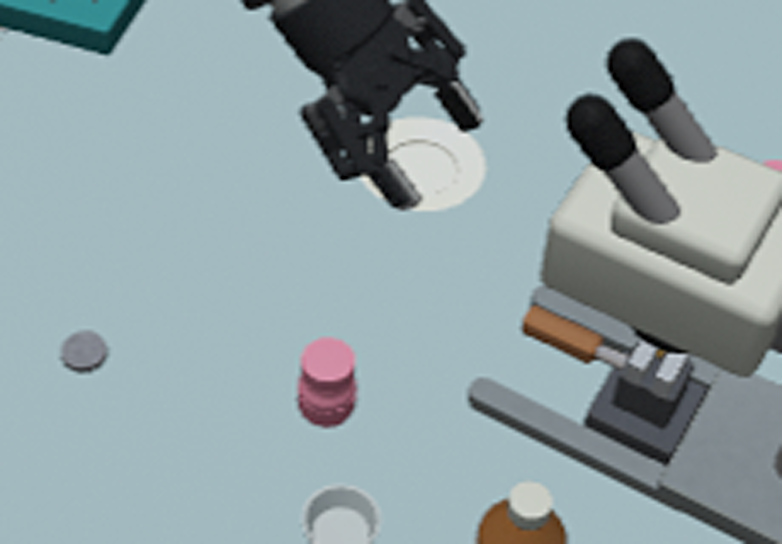

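The vise sits flat against the back stop under the lens (crop 650,410), with its handle pointing out and released. The gripper is clear.

```bash
python3 -c "
from station import manip
print(manip.close_job())"
```

```text
the job is handed in; nothing more can be done
None
```

The job is handed in at about 23 s of the 64 s limit: the amber jar stands on the cork pad and the vise is home against the back stop, handle out and released; `close_job()` returned no verdict.

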